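Put three mixed-up mortars back on their own mats

TASK

The three porcelain mortars on the lab bench each stand on the wrong cork mat: rearrange them so that the smallest mortar stands upright in the middle of the smallest mat, the middle-sized one in the middle of the middle-sized mat and the largest in the middle of the largest mat. The empty white tile is free for parking a mortar on the way. Keep the mortars upright and set them down gently without dropping them, and leave the bottle and the stack of Petri dishes where they are.

Things in the scene. Friction and masses are not known exactly. Their poses are not given: they have to be found in the camera images.
- mortar_small: smallest of three white porcelain mortars (open round bowls), loose: 40 mm across the rim, 36 mm high, walls 6.5 mm, about 60 g; the top 18 mm of the outside is an upright band, then it tapers to a flat foot 26 mm across. Origin: centre of the foot's underside, z up; a small lip stands 3 mm proud of the rim at its +x, so grip across its y. Starts upright on a wrong mat, near its middle
- mortar_medium: middle-sized of three white porcelain mortars (open round bowls), loose: 52 mm across the rim, 43 mm high, walls 6.5 mm, about 110 g; the top 18 mm of the outside is an upright band, then it tapers to a flat foot 34 mm across. Origin: centre of the foot's underside, z up; a small lip stands 3 mm proud of the rim at its +x, so grip across its y. Starts upright on a wrong mat, near its middle
- mortar_large: largest of three white porcelain mortars (open round bowls), loose: 64 mm across the rim, 50 mm high, walls 6.5 mm, about 180 g; the top 18 mm of the outside is an upright band, then it tapers to a flat foot 42 mm across. Origin: centre of the foot's underside, z up; a small lip stands 3 mm proud of the rim at its +x, so grip across its y. Starts upright on a wrong mat, near its middle
- mat_small: the smallest of three round cork mats: diameter 80 mm, 5 mm thick, fixed flat on the bench; origin at the centre of its underside on the bench, z up
- mat_medium: the middle-sized of three round cork mats: diameter 100 mm, 5 mm thick, fixed flat on the bench; origin at the centre of its underside on the bench, z up
- mat_large: the largest of three round cork mats: diameter 120 mm, 5 mm thick, fixed flat on the bench; origin at the centre of its underside on the bench, z up
- tile: square white glazed tile, 100 x 100 mm, 6 mm thick, fixed flat on the bench and empty at the start; a free place to park a mortar. Origin at the centre of its underside on the bench, z up, x and y along its edges
- bottle: bystander: round clear reagent bottle with an orange cap, 54 mm in diameter, 110 mm high, loose, standing upright; origin at the centre of its underside, z up
- petri: bystander: stack of three closed Petri dishes that moves as one piece, 90 mm in diameter, 44 mm high, loose; origin at the centre of its underside, z up

How it is judged:
By the outcome, as a careful person would: the job done as asked, in the order asked, and still so for the second after the job is handed in, with the robot touching nothing.
It also fails if it takes over 141 s, if anything falls off the work surface, if the arm or the gripper's body presses on something with over 40 N, if the wrist force passes 120 N, or if a joint passes its speed limit or range.

ROBOT

A 6-joint arm with a two-finger parallel gripper is mounted at the origin on the work surface. World frame = base frame: x ahead of the robot, y to its left, z up, the work surface at z = 0. Lengths are in mm, angles in rad, forces in N, time in s.
With the tool pointing down it reaches from about 275 to 750 mm from the base axis. Payload 10.2 kg.
Tool frame: the origin (TCP) lies midway between the tips of the shut fingers; the grasp point (between the pads) lies 19 mm behind it; z points along the fingers, y is the line along which they close (so a half turn about z gives the same grasp; the last joint's range is limited). The gripper opens to 85 mm and grips with 20 to 120 N. Pads are 22 mm wide; open, the fingers measure 114 mm over their backs; the gripper's body (76 mm by 85 mm) begins 54 mm behind the grasp point. The pads swing forward as they close: fully open they stand 13 mm farther back than shut.
Start: joints at [0.915, 0.313, 1.498, -0, 1.331, -0.223], TCP at [220.205, 476.593, 231.294] pointing down, gripper open.
Joint ranges: [-2.94, 2.94], [-0.97, 2.17], [0.19, 2.56], [-1.23, 4.37], [0.02, 3.11], [-2.88, 2.88]. Speed limits (rad/s): [2.39, 2.39, 3.01, 3.14, 3.14, 3.14].

INTERFACE

Orientations are given as a unit quaternion [w, x, y, z].
In Python, from rig import ctrl gives the robot as it stands.
- The arm moves only by the tool send_rows, never from a script. Its argument "targets" is a list of rows, each an object with "offset": the shift along the world's x, y, z in cm, a list of three; "spin": the turn about the world's z in rad. A call has 1 to 8 rows; each row is the pose to reach, as a shift and turn from the pose commanded when the call began; what a row does not reach only later rows make up. A row lasts 1/12 s, in which the tool goes at most 41.7 mm and 7.16 degrees, less where a joint would pass 70% of its speed; a pose out of reach is approached as far as the arm can. A call with a gripper value outside its range is refused whole. "grip" is the opening, from 0 (shut) to 1 (fully open), set as the call begins (left out, the last holds). The fingers move at their own pace and stop on an object; "squeeze" is the grip in N (left out, the last holds). Time passes only in rows, so rows that repeat a pose let the fingers close. It gives the time, the measured TCP pose, the force, the opening and the grip force at its end, in the units of the state.
- ctrl.sense(): the state, without advancing time (a new reading comes with each control period).
- ctrl.capture(name): name is "scene" or "side" or "wrist"; returns (picture, depth): 384x512x3 uint8, red, green, blue; 384x512 float32, mm along the optical axis (not along the pixel's ray), 0 where there is no reading.
- ctrl.calibration(name): a dict with "fx", "fy", "cx", "cy" (pixels), "view" (4x4, takes a point from world to camera coordinates); the wrist camera has in their place "mount" (4x4, takes a point from camera to tool coordinates, whose origin is the TCP and whose axes are the flange's). Camera axes: x right, y down, z forward; pixel columns grow to the right and rows downward; lengths in mm; the calibration is good to about 2 mm. A picture is of the moment at which its call begins: read the wrist's pose just before it. calibration takes no time and is no camera call.
- ctrl.finish_job(): hands the job in; it is judged then, once.
Trained networks look in the newest picture that a camera, given by its name, has taken for a name from the list of things; names that differ only in an ending like _2 or _b are one class to them, and where a whole thing is asked for, a point or a joint stands for the part that bears it (a point fixed in the world has none). Each returns a list of dicts, best first, with "conf" (0 to 1); they miss things now and then, are a little off and sometimes report something else, mostly with a low value. They report only what shows in the picture. A call takes as long as a camera call.
- ctrl.search_frame(camera, query): "box" ([left, top, right, bottom] in pixels, round what is visible of it).
- ctrl.place_of(camera, query): "uv" ([column, row] in pixels: a listed point, or the origin of a listed thing).
The state is a dict: "time_s": time; "joints": joint angles; "dq": joint speeds; "tau": joint torques, N m; "eef_pos": TCP position; "ee_rot": TCP orientation; "force": force on the tool from outside, world axes, zero at the start; "wrist_torque": the same for the moment, N m; "grip_width": opening from 0.0 (shut) to 1.0 (fully open); "grip_force": force on a finger pad.
Only numpy, scipy, OpenCV 4.12 (cv2) and the standard library are available. Lean on these libraries where they do the work, as an engineer would, in place of code of your own. Each camera call takes 0.05 s, during which the arm holds its last target. There are 200 camera calls.

## Working session

There is one attempt and no reset: what is moved stays moved. The work goes in short steps, Python scripts to look and compute and a tool call to move; the robot and the scene stay as the last step left them, time stands still between calls to the robot, and variables do not carry over. Pictures are saved under pics/ and viewed, at most 14 in all, crops included, and the job is handed in when it is done.

Besides the shell and the picture viewer there is one more tool, called after ">>>" in YAML: its name, and indented under it one key for each argument. send_rows: Moves the arm, as the interface text tells. Its arguments: {"type":"object","properties":{"targets":{"type":"array"},"grip":{"type":"number"},"squeeze":{"type":"number"}},"required":["targets"]}

```bash
ls; mkdir -p pics; python3 - <<'E'
from rig import ctrl
import cv2,numpy as np
print(ctrl.sense())
for c in("scene","side"):
    p,d=ctrl.capture(c); cv2.imwrite(f"pics/{c}0.png",p[:,:,::-1]); np.save(f"{c}_d.npy",d)
    for q in("mortar_small","mortar_medium","mortar_large","mat_small","mat_medium","mat_large","tile","bottle","petri"):
        print(c,q,[(np.round(r["box"]).tolist(),round(r["conf"],2)) for r in ctrl.search_frame(c,q)][:3])
    k=ctrl.calibration(c); print({a:np.round(b,3).tolist() for a,b in k.items()})
E
```

```text
pics
{'time_s': 0.0, 'joints': array([ 9.14577817e-01,  3.13431037e-01,  1.49847135e+00, -2.62878007e-05,
        1.33098414e+00, -2.23420225e-01]), 'dq': array([ 1.54810145e-05,  8.04893331e-04, -9.75022736e-04,  2.01685647e-03,
       -1.01413982e-03, -6.31293056e-04]), 'tau': array([ 1.02150025e-03, -4.12271762e+01, -2.59741437e+01, -1.35936530e-04,
        4.13748290e-03,  1.96107203e-05]), 'eef_pos': array([220.05075485, 476.36262996, 230.73187672]), 'ee_rot': array([-2.63900474e-04,  2.14711046e-01,  9.76677402e-01, -5.90804576e-04]), 'force': array([0.00841666, 1.159807  , 0.14849505]), 'wrist_torque': array([-0.03232745,  0.03902258,  0.0204258 ]), 'grip_force': 0.0, 'grip_width': 1.0037629809464708}
scene mortar_small [([214.0, 206.0, 235.0, 231.0], 0.65)]
scene mortar_medium [([283.0, 162.0, 311.0, 191.0], 0.91)]
scene mortar_large [([292.0, 250.0, 339.0, 303.0], 0.88)]
scene mat_small [([276.0, 179.0, 318.0, 203.0], 0.68)]
scene mat_medium [([283.0, 272.0, 350.0, 322.0], 0.59)]
scene mat_large [([195.0, 201.0, 258.0, 255.0], 0.59)]
scene tile [([173.0, 140.0, 231.0, 171.0]
[... 395 characters left out ...]
4.0, 314.0, 232.0], 0.59)]
side mortar_large [([157.0, 216.0, 194.0, 253.0], 0.74), ([304.0, 153.0, 350.0, 181.0], 0.39)]
side mat_small [([279.0, 218.0, 318.0, 243.0], 0.61)]
side mat_medium [([147.0, 230.0, 202.0, 270.0], 0.9), ([228.0, 175.0, 245.0, 196.0], 0.5)]
side mat_large [([211.0, 182.0, 262.0, 212.0], 0.9), ([226.0, 173.0, 245.0, 197.0], 0.73)]
side tile [([302.0, 151.0, 347.0, 181.0], 0.97)]
side bottle [([260.0, 113.0, 288.0, 157.0], 0.91)]
side petri [([240.0, 246.0, 293.0, 303.0], 0.92)]
{'fx': 352.192, 'fy': 352.192, 'cx': 256.002, 'cy': 192.901, 'view': [[-0.889, -0.458, 0.017, 501.4], [-0.299, 0.551, -0.779, 198.336], [0.347, -0.697, -0.627, 575.186], [0.0, 0.0, 0.0, 1.0]]}
```

View pics/scene0.png

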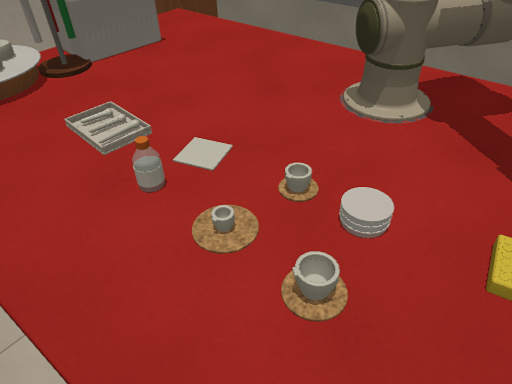

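```bash
cat > h.py <<'E'
import numpy as np,cv2
from rig import ctrl
from scipy.optimize import least_squares
def cloud(d,k,view=None):
    V=k["view"] if view is None else view
    v,u=np.mgrid[:d.shape[0],:d.shape[1]]
    P=np.stack([(u-k["cx"])/k["fx"]*d,(v-k["cy"])/k["fy"]*d,d,np.ones_like(d)],-1)
    W=P@np.linalg.inv(V).T; W=W[...,:3]; W[d<=0]=np.nan
    return W
def circ(xy,R):
    # robust circle fit of known radius to a boundary
    c0=(xy.max(0)+xy.min(0))/2
    r=least_squares(lambda c:np.hypot(*(xy-c).T)-R,c0,loss="soft_l1",f_scale=1.5)
    return r.x,np.sqrt(np.mean(r.fun**2))
E
python3 - <<'E'
from h import *
B={"scene":{"S":(214,206,235,231),"M":(283,162,311,191),"L":(292,250,339,303),"tile":(173,140,231,171),"bottle":(134,139,165,190),"petri":(336,186,394,238),"matS":(276,179,318,203),"matM":(283,272,350,322),"matL":(195,201,258,255)},
"side":{"S":(226,172,246,197),"M":(288,204,314,232),"L":(157,216,194,253),"tile":(302,151,347,181),"bottle":(260,113,288,157),"petri":(240,246,293,303),"matS":(279,218,318,243),"matM":(147,230,202,270),"matL":(211,182,262,212)}}
H={"S":(41,20),"M":(48,26),"L":(55,32),"petri":(44,45)}
for c in B:
    k=ctrl.calibration(c); W=cloud(np.load(c+"_d.npy"),k)
    for n,(l,t,r,b) in B[c].items():
        P=W[t-3:b+4,l-3:r+4].reshape(-1,3); P=P[np.isfinite(P[:,2])]
        if n in H:
            h,R=H[n]; Q=P[abs(P[:,2]-h)<4]
        elif n=="bottle": Q=P[P[:,2]>60]
        else: Q=P[(P[:,2]>2.8)&(P[:,2]<8)]
        mid=(np.percentile(Q[:,:2],1,axis=0)+np.percentile(Q[:,:2],99,axis=0))/2
        ext=np.ptp(Q[:,:2],axis=0)
        print(c,n,len(Q),"mid",mid.round(1),"ext",ext.round(),"rect",[np.round(x,1) for x in cv2.minAreaRect(Q[:,:2].astype(np.float32))],"zmax",np.percentile(P[:,2],99).round(1), "mec",np.round(cv2.minEnclosingCircle(Q[:,:2].astype(np.float32))[0]),np.round(cv2.minEnclosingCircle(Q[:,:2].astype(np.float32))[1]))
E
```

```text
scene S 215 mid [633.  -14.6] ext [41. 39.] rect [array([631.3, -15.2]), array([39.5, 38.1]), np.float64(42.0)] zmax 42.5 mec [633. -16.] 21.0
scene M 226 mid [461.   24.9] ext [58. 51.] rect [array([458.3,  24.5]), array([55.4, 49.8]), np.float64(35.3)] zmax 49.5 mec [461.  22.] 29.0
scene L 589 mid [644.8 183. ] ext [64. 63.] rect [array([644.7, 182.9]), array([62.6, 63.5]), np.float64(89.9)] zmax 56.5 mec [646. 181.] 33.0
scene tile 1114 mid [ 486.1 -212.6] ext [144. 148.] rect [array([ 483.4, -213.5]), array([122.1, 116.6]), np.float64(29.4)] zmax 8.3 mec [ 474. -216.] 77.0
scene bottle 649 mid [ 631.2 -211.9] ext [52. 45.] rect [array([ 632.3, -213. ]), array([40.2, 51.3]), np.float64(44.7)] zmax 110.5 mec [ 629. -217.] 26.0
scene petri 1421 mid [461.6 170.8] ext [91. 89.] rect [array([461. , 170.8]), array([90. , 88.5]), np.float64(29.2)] zmax 45.8 mec [460. 171.] 46.0
scene matS 503 mid [458.8  25.4] ext [97. 99.] rect [array([466.7,  30.9]), array([77., 97.]), np.float64(34.5)] zmax 48.6 mec [457.  30.] 53.0
scene matM 1730 mid [651.4 184.2] ext [118. 104.] rect [array([650. 
[... 855 characters left out ...]
51. 41.] rect [array([ 623.3, -211.4]), array([51.4, 40.4]), np.float64(2.9)] zmax 110.3 mec [ 623. -217.] 26.0
side petri 1794 mid [458.6 170.7] ext [89. 90.] rect [array([458.5, 170.3]), array([87.6, 88.5]), np.float64(26.0)] zmax 45.4 mec [459. 170.] 46.0
side matS 544 mid [454.   29.4] ext [79. 77.] rect [array([452.4,  31. ]), array([78.6, 67.7]), np.float64(21.2)] zmax 48.6 mec [453.  25.] 40.0
side matM 955 mid [643.2 185.2] ext [125. 112.] rect [array([637. , 194.9]), array([97.9, 99.3]), np.float64(34.1)] zmax 55.7 mec [631. 194.] 64.0
side matL 1121 mid [625.2 -13.8] ext [120. 138.] rect [array([623.5, -11.8]), array([118.4, 110.7]), np.float64(30.3)] zmax 41.3 mec [632.  -7.] 70.0
```

The scene shows the small mortar on the large mat (225,225), medium on the small mat (298,180), large on the medium mat (315,285), and the empty tile at (203,153). The cycle is S→tile, L→large mat, M→medium mat, S→small mat.

>>> send_rows:
  targets:
    - {"offset": [41, -49, 0], "spin": 0}
    - {"offset": [41, -49, 0], "spin": 0}
    - {"offset": [41, -49, 0], "spin": 0}
    - {"offset": [41, -49, 0], "spin": 0}
    - {"offset": [41, -49, 0], "spin": 0}
    - {"offset": [41, -49, 0], "spin": 0}
    - {"offset": [41, -49, 0], "spin": 0}
    - {"offset": [41, -49, 0], "spin": 0}
  grip: 1
  squeeze: 25

```text
time_s: 1.67
eef_pos: [435.1, 219.1, 231.6]
ee_rot: [0.0, 0.215, 0.977, 0.0]
force: [0.4, 1.3, 0.2]
grip_width: 0.994
grip_force: 0.0
```

```bash
python3 - <<'E'
from rig import ctrl
k=ctrl.calibration("wrist"); print({a:(b.round(3).tolist() if hasattr(b,'round') else b) for a,b in k.items()}); s=ctrl.sense(); print(s["time_s"],s["eef_pos"],s["ee_rot"])
E
```

```text
{'fx': 305.6256248983644, 'fy': 305.6256248983644, 'cx': 256.7310257645122, 'cy': 192.27003738287934, 'mount': [[0.002, -0.959, -0.285, 72.593], [1.0, 0.001, 0.001, 1.243], [-0.001, -0.285, 0.959, -142.634], [0.0, 0.0, 0.0, 1.0]]}
1.6667 [435.09177066 219.11033051 231.55250003] [2.27136518e-04 2.14757852e-01 9.76667287e-01 1.52455065e-04]
```

>>> send_rows:
  targets:
    - {"offset": [19.6, -23.4, 0], "spin": 0}
    - {"offset": [19.6, -23.4, 0], "spin": 0}
    - {"offset": [19.6, -23.4, 0], "spin": 0}
    - {"offset": [19.6, -23.4, 0], "spin": 0}
    - {"offset": [19.6, -23.4, 0], "spin": 0}
    - {"offset": [19.6, -23.4, 0], "spin": 0}
    - {"offset": [19.6, -23.4, 0], "spin": 0}
    - {"offset": [19.6, -23.4, 0], "spin": 0}

```text
time_s: 2.33
eef_pos: [632.2, -17.7, 230.3]
ee_rot: [0.0, 0.217, 0.976, -0.0]
force: [-0.6, -0.3, -0.2]
grip_width: 1.004
grip_force: 0.0
```

```bash
cat >> h.py <<'E'
from scipy.spatial.transform import Rotation as Ro
def look(name):
    s=ctrl.sense(); p,d=ctrl.capture("wrist"); k=ctrl.calibration("wrist")
    cv2.imwrite(f"pics/{name}.png",p[:,:,::-1])
    T=np.eye(4); q=s["ee_rot"]; T[:3,:3]=Ro.from_quat([q[1],q[2],q[3],q[0]]).as_matrix(); T[:3,3]=s["eef_pos"]
    W=cloud(d,k,np.linalg.inv(T@np.asarray(k["mount"])))
    y=T[:2,1]; print("t",round(s["time_s"],2),"tcp",s["eef_pos"].round(1),"close axis deg",np.degrees(np.arctan2(y[1],y[0])).round(1)%180)
    return p,W,s
def mortar(W,c,base,H,R):
    """rim centre near c (mm), mortar of height H standing on base; lip direction"""
    P=W.reshape(-1,3); P=P[np.isfinite(P[:,2])]; Q=P[(abs(P[:,2]-base-H)<5)&(np.hypot(*(P[:,:2]-c).T)<R+25)][:,:2]
    def f(o): return np.hypot(*(Q-o).T)
    def res(o):   # outer boundary per angle
        a=np.arctan2(*(Q-o).T[::-1]); b=((a+np.pi)/(2*np.pi)*36).astype(int)%36; r=f(o)
        return np.array([np.percentile(r[b==i],97) if (b==i).sum()>2 else np.nan for i in range(36)])
    o=np.median(Q,0)
    for _ in range(30):
        r=res(o); th=(np.arange(36)+.5)/36*2*np.pi-np.pi; g=np.isfinite(r)
        A=np.c_[np.cos(th),np.sin(th),np.ones(36)][g]; w=least_squares(lambda x:A@x-r[g],[0,0,R],loss="soft_l1",f_scale=.7).x; o=o+w[:2]
    r=res(o); print("mortar",o.round(1),"R",w[2].round(1),"radii",(r-R).round(1).tolist(),"lip deg",np.degrees(th[np.nanargmax(r)]).round())
    return o
def disc(W,c,R,z,thick=3):
    """mat centre from its edge: step in height at z"""
    P=W.reshape(-1,3); P=P[np.isfinite(P[:,2])]; d=np.hypot(*(P[:,:2]-c).T); P=P[d<R+18]
    Q=P[abs(P[:,2]-z)<2][:,:2]; return Q
E
python3 - <<'E'
from h import *
p,W,s=look("w1"); np.save("w1.npy",W)
mortar(W,(631,-15),5,36,20)
for q in("mat_large","mortar_small"): print(ctrl.search_frame("wrist",q)[:2],ctrl.place_of("wrist",q)[:1])
for u,v in((256,192),(150,192)): print(W[v,u])
E
```

```text
t 2.33 tcp [632.2 -17.7 230.3] close axis deg 65.0
mortar [631.  -14.8] R 19.5 radii [-0.7, -0.4, -0.4, -0.8, -0.4, -0.5, -0.7, -0.3, -0.7, -0.5, -1.0, -0.5, -1.1, -0.8, -0.5, -1.0, 1.8, 2.3, 2.6, -0.1, -0.7, -0.9, -0.8, -1.1, -0.3, -1.2, -0.7, -0.7, -0.4, -0.6, -0.5, -0.4, -0.4, -0.5, -0.4, -0.2] lip deg 5.0
[{'box': [205.0, 112.0, 305.5, 208.3], 'conf': 0.59}, {'box': [375.2, 56.5, 449.6, 146.6], 'conf': 0.21}] [{'uv': [256.1, 162.9], 'conf': 0.67}]
[{'box': [241.4, 144.3, 276.9, 188.9], 'conf': 0.88}] [{'uv': [257.0, 161.1], 'conf': 0.57}]
[665.32933252 -32.42907619   5.31926966]
[ 609.9997273  -155.75790495   -0.72628347]
```

View pics/w1.png

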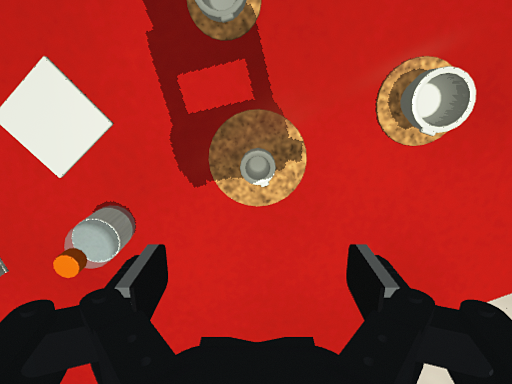

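The wrist view shows the small mortar at (257,167) on the large mat (257,158), the large mortar at (442,98) on the medium mat (420,100), and the tile at (55,117). Next I measure the mats from colour.

```bash
cat >> h.py <<'E'
def cork(p,W,c,R,z=5.):
    """mat centre: fit of known radius to the cork/red colour border, rays cut with plane z"""
    f=p.astype(float); red=(f[...,1]<.3*f[...,0]).astype(np.uint8)
    cork=((f[...,1]>.42*f[...,0])&(f[...,2]<.75*f[...,1])).astype(np.uint8)
    m=cv2.dilate(red,np.ones((3,3),np.uint8))&cv2.dilate(cork,np.ones((3,3),np.uint8))
    Q=W[m>0]; Q=Q[np.isfinite(Q[:,2])&(Q[:,2]<9)][:,:2]; Q=Q[np.hypot(*(Q-c).T)<R+25]
    r=least_squares(lambda o:np.hypot(*(Q-o).T)-R,c,loss="cauchy",f_scale=1)
    print("mat",r.x.round(1),len(Q),"resid med",np.median(np.hypot(*(Q-r.x).T)-R).round(2),"inl",(abs(np.hypot(*(Q-r.x).T)-R)<2).mean().round(2)); return r.x
E
python3 - <<'E'
from h import *
W=np.load("w1.npy"); p=cv2.imread("pics/w1.png")[:,:,::-1]
cork(p,W,(628,-14),60); cork(p,W,(646,185),50); cork(p,W,(456,25),40)
mortar(W,(643,182),5,50,32); mortar(W,(459,25),5,43,26)
m=(p.min(-1)>150)&(W[...,2]<12); m[180:]=0; m[:,130:]=0
Q=W[m][:,:2].astype(np.float32); print("tile",cv2.minAreaRect(Q), np.median(W[m][:,2]))
E
```

```text
mat [629.1 -13.6] 714 resid med 0.11 inl 0.89
mat [647.1 185. ] 476 resid med 0.09 inl 0.93
mat [457.   26.4] 281 resid med -0.03 inl 1.0
mortar [644.1 182.6] R 31.5 radii [-0.5, -0.2, -0.3, -0.5, -0.4, -0.5, -0.7, -1.0, -0.7, -0.6, -0.5, -0.8, 2.7, 2.5, 2.5, -0.9, -0.7, -0.9, -0.9, -0.8, -0.4, -0.6, -0.7, -0.1, -0.1, -0.5, 0.4, -1.1, -0.5, -0.3, -0.9, -0.2, -0.6, -0.9, -0.6, -0.2] lip deg -55.0
mortar [462.6  24.1] R 23.6 radii [nan, nan, nan, nan, nan, nan, nan, nan, -1.3, -2.2, -2.4, -3.0, -3.0, -3.6, -3.5, -0.7, -0.4, -0.5, -0.5, -3.3, -3.0, -2.5, -2.3, nan, nan, nan, nan, nan, nan, nan, nan, nan, nan, nan, nan, nan] lip deg -15.0
tile ((484.4248962402344, -212.60165405273438), (100.27169799804688, 99.82211303710938), 16.62685775756836) 5.852237418132887
```

>>> send_rows:
  targets:
    - {"offset": [-0.1, 0.3, -4], "spin": 0}
    - {"offset": [-0.1, 0.3, -8], "spin": 0}
    - {"offset": [-0.1, 0.3, -12], "spin": 0}
    - {"offset": [-0.1, 0.3, -16], "spin": 0}
    - {"offset": [-0.1, 0.3, -19], "spin": 0}
    - {"offset": [-0.1, 0.3, -21], "spin": 0}
    - {"offset": [-0.1, 0.3, -22], "spin": 0}
    - {"offset": [-0.1, 0.3, -22], "spin": 0}

```text
time_s: 3.25
eef_pos: [627.9, -8.9, 9.8]
ee_rot: [-0.002, 0.214, 0.977, 0.0]
force: [0.1, -0.3, -0.1]
grip_width: 0.998
grip_force: 0.0
```

>>> send_rows:
  targets:
    - {"offset": [0, 0, 0], "spin": 0}
    - {"offset": [0, 0, 0], "spin": 0}
    - {"offset": [0, 0, 0], "spin": 0}
    - {"offset": [0, 0, 0], "spin": 0}
    - {"offset": [0, 0, 0], "spin": 0}
    - {"offset": [0, 0, 0], "spin": 0}
    - {"offset": [0, 0, 0], "spin": 0}
    - {"offset": [0, 0, 0], "spin": 0}
  grip: 0
  squeeze: 25

```text
time_s: 3.92
eef_pos: [629.8, -10.2, 12.8]
ee_rot: [0.001, 0.215, 0.977, 0.0]
force: [-2.9, 1.0, 5.9]
grip_width: 0.451
grip_force: 25.3
```

>>> send_rows:
  targets:
    - {"offset": [0, 0, 0.3], "spin": 0}
    - {"offset": [0, 0, 1], "spin": 0}
    - {"offset": [0, 0, 2.5], "spin": 0}
    - {"offset": [0, 0, 4.5], "spin": 0}
    - {"offset": [0, 0, 7], "spin": 0}
    - {"offset": [0, 0, 8], "spin": 0}
    - {"offset": [0, 0, 8], "spin": 0}
    - {"offset": [0, 0, 8], "spin": 0}

```text
time_s: 4.58
eef_pos: [628.9, -10.0, 91.0]
ee_rot: [-0.0, 0.215, 0.977, -0.0]
force: [-0.9, 0.1, -1.4]
grip_width: 0.451
grip_force: 25.4
```

```bash
python3 - <<'E'
from h import *
p,W,s=look("w2"); print(s["force"],s["grip_width"])
p2,d=ctrl.capture("scene"); cv2.imwrite("pics/s2.png",cv2.resize(p2[120:300,120:360,::-1],None,fx=2,fy=2))
cv2.imwrite("pics/c2.png",cv2.hconcat([cv2.imread("pics/w2.png")[:, :,:][:360],cv2.imread("pics/s2.png")])[:, :])
W=cloud(d,ctrl.calibration("scene")); x=W[(np.hypot(W[...,0]-630,W[...,1]+12)<40)&(W[...,2]>15)]
print(np.percentile(x[:,2],[1,10,50]))
E
```

```text
t 4.58 tcp [628.9 -10.   91. ] close axis deg 65.2
[-0.86343851  0.12152998 -1.43076909] 0.45077644974294123
[ 97.99672604 125.17543964 256.45017048]
```

View pics/w2.png

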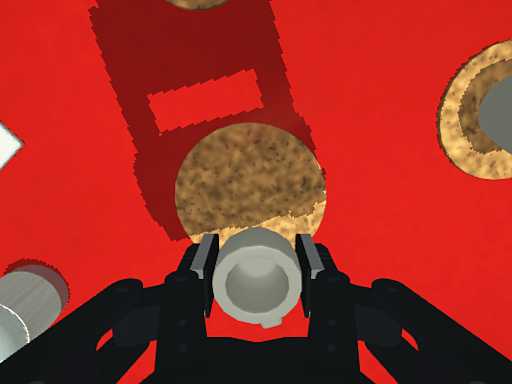

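The small mortar is held upright between the pads at (257,275), its lip toward the palm side (270,322). I measure its offset from the TCP.

```bash
cat >> h.py <<'E'
def held(W,s,H,R):
    t=s["eef_pos"]; q=s["ee_rot"]
    P=W.reshape(-1,3); P=P[np.isfinite(P[:,2])]; D=P-t; near=(np.hypot(D[:,0],D[:,1])<R-3)&(np.hypot(D[:,0],D[:,1])>R-7)&(D[:,2]<45)
    top=np.percentile(D[near,2],90); print("rim above tcp",top.round(1),"foot rel tcp",(top-H).round(1))
    m=Ro.from_quat([q[1],q[2],q[3],q[0]]).as_matrix()
    o=mortar(W,t[:2],t[2]+top-H,H,R); print("centre rel tcp",(o-t[:2]).round(1))
E
python3 - <<'E'
from h import *
p,W,s=look("w3"); held(W,s,36,20)
E
```

```text
t 4.68 tcp [628.4  -9.9  89.7] close axis deg 65.2
rim above tcp 28.3 foot rel tcp -7.7
mortar [632. -10.] R 19.9 radii [-0.4, -0.3, 4.8, 9.4, 14.2, -0.0, -0.5, -0.3, 0.7, -0.6, -0.4, -0.7, -0.3, -0.5, -0.2, -0.5, 2.8, 2.4, 2.3, -0.4, -1.1, -0.8, 0.6, -0.3, -0.8, -0.3, 14.0, 9.2, 5.4, -0.6, -0.5, -0.6, -0.5, -0.3, -0.6, -0.3] lip deg -135.0
centre rel tcp [ 3.7 -0.1]
```

>>> send_rows:
  targets:
    - {"offset": [-1, -1.4, 0], "spin": 0}
    - {"offset": [-3, -4.1, 0], "spin": 0}
    - {"offset": [-5.2, -7.1, 0], "spin": 0}
    - {"offset": [-7.5, -10.2, 0], "spin": 0}
    - {"offset": [-9.8, -13.4, 0], "spin": 0}
    - {"offset": [-12, -16.4, 0], "spin": 0}
    - {"offset": [-13.8, -18.8, 0], "spin": 0}
    - {"offset": [-14.8, -20.2, 0], "spin": 0}

```text
time_s: 5.4
eef_pos: [478.9, -214.0, 90.4]
ee_rot: [-0.001, 0.216, 0.976, 0.0]
force: [0.1, 0.7, -0.9]
grip_width: 0.451
grip_force: 25.5
```

>>> send_rows:
  targets:
    - {"offset": [0, 0, -1], "spin": 0}
    - {"offset": [0, 0, -2.5], "spin": 0}
    - {"offset": [0, 0, -4], "spin": 0}
    - {"offset": [0, 0, -5.4], "spin": 0}
    - {"offset": [0, 0, -6.2], "spin": 0}
    - {"offset": [0, 0, -6.5], "spin": 0}
    - {"offset": [0, 0, -6.5], "spin": 0}
    - {"offset": [0, 0, -6.5], "spin": 0}

```text
time_s: 6.07
eef_pos: [481.4, -211.9, 26.5]
ee_rot: [0.0, 0.215, 0.977, -0.0]
force: [-0.3, -0.6, -0.8]
grip_width: 0.446
grip_force: 25.5
```

>>> send_rows:
  targets:
    - {"offset": [0, 0, -0.3], "spin": 0}
    - {"offset": [0, 0, -0.6], "spin": 0}
    - {"offset": [0, 0, -0.8], "spin": 0}
    - {"offset": [0, 0, -1.0], "spin": 0}
    - {"offset": [0, 0, -1.1], "spin": 0}
    - {"offset": [0, 0, -1.2], "spin": 0}
    - {"offset": [0, 0, -1.2], "spin": 0}

```text
time_s: 6.65
eef_pos: [481.1, -212.0, 14.1]
ee_rot: [-0.0, 0.215, 0.977, 0.0]
force: [-0.3, 0.3, -0.7]
grip_width: 0.452
grip_force: 25.5
```

>>> send_rows:
  targets:
    - {"offset": [0, 0, -0.05], "spin": 0}
    - {"offset": [0, 0, -0.1], "spin": 0}
    - {"offset": [0, 0, -0.1], "spin": 0}

```text
time_s: 6.9
eef_pos: [481.2, -212.1, 13.8]
ee_rot: [0.0, 0.215, 0.977, -0.0]
force: [-2.6, 0.5, 4.0]
grip_width: 0.448
grip_force: 26.0
```

>>> send_rows:
  targets:
    - {"offset": [0, 0, 0], "spin": 0}
    - {"offset": [0, 0, 0], "spin": 0}
    - {"offset": [0, 0, 0], "spin": 0}
    - {"offset": [0, 0, 0], "spin": 0}
    - {"offset": [0, 0, 0], "spin": 0}
    - {"offset": [0, 0, 0], "spin": 0}
  grip: 1

```text
time_s: 7.4
eef_pos: [481.1, -212.1, 13.3]
ee_rot: [-0.0, 0.215, 0.977, 0.0]
force: [0.4, 0.1, 0.4]
grip_width: 1.001
grip_force: 0.0
```

>>> send_rows:
  targets:
    - {"offset": [0, 0, 1], "spin": 0}
    - {"offset": [0, 0, 3], "spin": 0}
    - {"offset": [0, 0, 6], "spin": 0}
    - {"offset": [0, 0, 10], "spin": 0}
    - {"offset": [1, 2.5, 13], "spin": 0}
    - {"offset": [2, 5, 15], "spin": 0}
    - {"offset": [3, 8, 15], "spin": 0}
    - {"offset": [4.5, 11, 15], "spin": 0}

```text
time_s: 8.07
eef_pos: [526.5, -101.1, 165.7]
ee_rot: [0.002, 0.215, 0.977, -0.0]
force: [0.9, 0.0, -0.6]
grip_width: 1.0
grip_force: 0.0
```

>>> send_rows:
  targets:
    - {"offset": [12, 28, 0], "spin": 0}
    - {"offset": [12, 28, 0], "spin": 0}
    - {"offset": [12, 28, 0], "spin": 0}
    - {"offset": [12, 28, 0], "spin": 0}
    - {"offset": [12, 28, 0], "spin": 0}
    - {"offset": [12, 28, 0], "spin": 0}
    - {"offset": [12, 28, 0], "spin": 0}
    - {"offset": [12, 28, 0], "spin": 0}

```text
time_s: 8.73
eef_pos: [646.5, 183.1, 163.7]
ee_rot: [0.0, 0.213, 0.977, 0.001]
force: [-0.6, -0.2, -0.1]
grip_width: 1.004
grip_force: 0.0
```

```bash
python3 - <<'E'
from h import *
p,W,s=look("w4")
mortar(W,(644,182),5,50,32); cork(p,W,(647,185),50); cork(p,W,(629,-14),60)
E
```

```text
t 8.73 tcp [646.5 183.1 163.7] close axis deg 65.4
mortar [644.3 183.3] R 31.4 radii [-0.5, -0.6, -0.6, -0.9, -0.7, -0.9, -0.5, -1.0, -0.6, -0.8, -0.6, -0.8, 2.2, 2.3, 2.5, -0.0, -0.4, -1.0, -1.1, -0.8, -0.7, -0.9, -0.8, -0.7, -0.9, -0.5, -0.4, -0.5, -0.3, -0.2, -0.5, -0.3, -0.6, -0.4, -0.5, -0.4] lip deg -35.0
mat [647.7 184.8] 627 resid med 0.11 inl 0.92
mat [629.2 -14.3] 715 resid med -0.11 inl 0.7
```

>>> send_rows:
  targets:
    - {"offset": [-0.2, 0.4, -3], "spin": 0}
    - {"offset": [-0.2, 0.4, -6], "spin": 0}
    - {"offset": [-0.2, 0.4, -8.5], "spin": 0}
    - {"offset": [-0.2, 0.4, -10], "spin": 0}
    - {"offset": [-0.2, 0.4, -10], "spin": 0}
    - {"offset": [-0.2, 0.4, -10], "spin": 0}

```text
time_s: 9.28
eef_pos: [644.1, 181.6, 63.9]
ee_rot: [-0.0, 0.215, 0.977, -0.0]
force: [0.8, -0.5, 1.0]
grip_width: 1.003
grip_force: 0.0
```

```bash
python3 - <<'E'
from h import *
p,W,s=look("w5")
mortar(W,(644,182),5,50,32)
E
```

```text
t 9.28 tcp [644.1 181.6  63.9] close axis deg 65.2
mortar [644.1 183.4] R 31.4 radii [-0.5, -0.4, -0.5, -0.7, -0.6, -0.8, -0.8, -1.0, -0.8, -0.9, -0.8, -0.7, 2.8, 2.3, 2.5, -0.3, -0.9, -0.6, -0.8, -0.4, -1.0, -0.9, -0.6, -1.0, -0.5, -0.7, -0.5, -0.7, -0.4, -0.4, -0.5, -0.3, -0.6, -0.4, -0.5, -0.5] lip deg -55.0
```

View pics/w5.png

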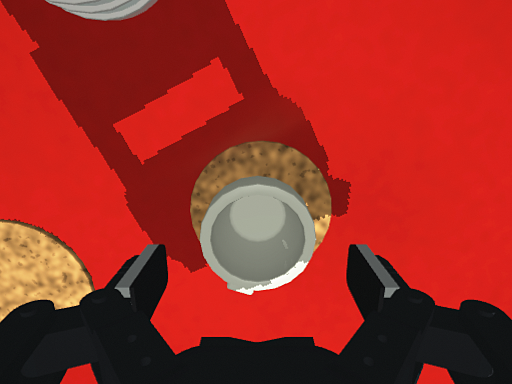

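The large mortar (258,235) is centred between the open pads; descending.

>>> send_rows:
  targets:
    - {"offset": [0, 0.1, -1.5], "spin": 0}
    - {"offset": [0, 0.1, -3], "spin": 0}
    - {"offset": [0, 0.1, -4], "spin": 0}
    - {"offset": [0, 0.1, -4.6], "spin": 0}
    - {"offset": [0, 0.1, -4.6], "spin": 0}

```text
time_s: 9.75
eef_pos: [644.0, 182.8, 17.0]
ee_rot: [-0.0, 0.215, 0.977, -0.0]
force: [-0.5, 0.7, -0.2]
grip_width: 0.998
grip_force: 0.0
```

>>> send_rows:
  targets:
    - {"offset": [0, 0, 0], "spin": 0}
    - {"offset": [0, 0, 0], "spin": 0}
    - {"offset": [0, 0, 0], "spin": 0}
    - {"offset": [0, 0, 0], "spin": 0}
    - {"offset": [0, 0, 0], "spin": 0}
    - {"offset": [0, 0, 0], "spin": 0}
  grip: 0
  squeeze: 35

```text
time_s: 10.25
eef_pos: [644.8, 183.0, 18.6]
ee_rot: [0.001, 0.215, 0.977, 0.0]
force: [-0.7, -0.6, 7.3]
grip_width: 0.728
grip_force: 39.5
```

>>> send_rows:
  targets:
    - {"offset": [0, 0, 0.3], "spin": 0}
    - {"offset": [0, 0, 1], "spin": 0}
    - {"offset": [0, 0, 2.5], "spin": 0}
    - {"offset": [0, 0, 4.5], "spin": 0}
    - {"offset": [0, 0, 7], "spin": 0}
    - {"offset": [0, 0, 8], "spin": 0}
    - {"offset": [0, 0, 8], "spin": 0}
    - {"offset": [0, 0, 8], "spin": 0}

```text
time_s: 10.92
eef_pos: [643.9, 182.9, 96.8]
ee_rot: [-0.0, 0.215, 0.977, -0.0]
force: [0.1, 0.3, -2.5]
grip_width: 0.723
grip_force: 38.8
```

```bash
python3 - <<'E'
from h import *
p,W,s=look("w6"); held(W,s,50,32)
E
```

```text
t 10.92 tcp [643.9 182.9  96.8] close axis deg 65.2
rim above tcp 36.7 foot rel tcp -13.3
mortar [643.  184.9] R 31.1 radii [-1.4, -1.1, -1.1, -1.0, 3.9, 12.0, -0.8, -0.1, 1.3, -0.4, -0.1, -0.5, -3.3, -4.5, -4.5, -4.5, -4.6, -4.4, -3.2, -0.2, -0.3, -0.4, 1.2, -0.1, -0.8, 12.1, 4.9, -1.0, -1.0, -1.2, -1.2, -1.3, -1.5, -1.3, -1.4, -1.2] lip deg 75.0
centre rel tcp [-0.9  2. ]
```

>>> send_rows:
  targets:
    - {"offset": [-0.1, -1.3, 0], "spin": 0}
    - {"offset": [-0.3, -4, 0], "spin": 0}
    - {"offset": [-0.5, -7, 0], "spin": 0}
    - {"offset": [-0.8, -10, 0], "spin": 0}
    - {"offset": [-1, -13, 0], "spin": 0}
    - {"offset": [-1.2, -16, 0], "spin": 0}
    - {"offset": [-1.4, -18.4, 0], "spin": 0}
    - {"offset": [-1.5, -19.8, 0], "spin": 0}

```text
time_s: 11.63
eef_pos: [628.1, -18.3, 96.0]
ee_rot: [-0.001, 0.216, 0.976, -0.0]
force: [0.3, -0.8, -1.2]
grip_width: 0.723
grip_force: 38.8
```

>>> send_rows:
  targets:
    - {"offset": [0, 0, -1], "spin": 0}
    - {"offset": [0, 0, -2.5], "spin": 0}
    - {"offset": [0, 0, -4], "spin": 0}
    - {"offset": [0, 0, -5.4], "spin": 0}
    - {"offset": [0, 0, -6.2], "spin": 0}
    - {"offset": [0, 0, -6.6], "spin": 0}
    - {"offset": [0, 0, -6.6], "spin": 0}
    - {"offset": [0, 0, -6.6], "spin": 0}

```text
time_s: 12.3
eef_pos: [629.3, -14.7, 31.5]
ee_rot: [0.0, 0.215, 0.977, 0.0]
force: [-0.1, -0.3, -1.7]
grip_width: 0.723
grip_force: 38.8
```

```bash
python3 - <<'E'
from h import *
p,W,s=look("w7"); cork(p,W,(629,-14),60)
E
```

```text
t 12.3 tcp [629.3 -14.7  31.5] close axis deg 65.2
mat [629.1 -14. ] 844 resid med 0.04 inl 0.99
```

View pics/w7.png

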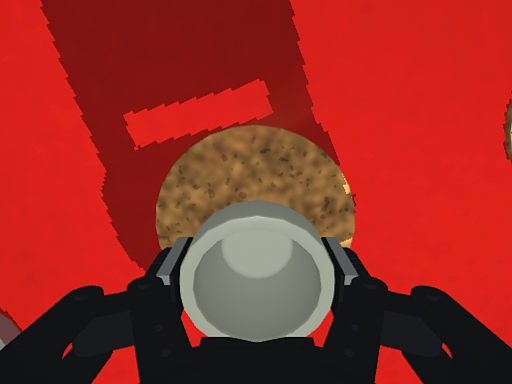

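The large mortar (258,280) is held level above the large mat, laterally on its centre line. Lowering.

>>> send_rows:
  targets:
    - {"offset": [0, 0, -0.3], "spin": 0}
    - {"offset": [0, 0, -0.6], "spin": 0}
    - {"offset": [0, 0, -0.8], "spin": 0}
    - {"offset": [0, 0, -1.0], "spin": 0}
    - {"offset": [0, 0, -1.1], "spin": 0}
    - {"offset": [0, 0, -1.2], "spin": 0}
    - {"offset": [0, 0, -1.25], "spin": 0}
    - {"offset": [0, 0, -1.25], "spin": 0}

```text
time_s: 13.02
eef_pos: [629.1, -15.1, 18.8]
ee_rot: [0.0, 0.215, 0.977, -0.0]
force: [0.1, 0.1, -1.1]
grip_width: 0.724
grip_force: 38.8
```

>>> send_rows:
  targets:
    - {"offset": [0, 0, -0.05], "spin": 0}
    - {"offset": [0, 0, -0.1], "spin": 0}
    - {"offset": [0, 0, -0.1], "spin": 0}

```text
time_s: 13.27
eef_pos: [629.2, -15.1, 18.7]
ee_rot: [0.0, 0.215, 0.977, -0.0]
force: [-3.8, -0.6, 5.0]
grip_width: 0.724
grip_force: 39.5
```

>>> send_rows:
  targets:
    - {"offset": [0, 0, 0], "spin": 0}
    - {"offset": [0, 0, 0], "spin": 0}
    - {"offset": [0, 0, 0], "spin": 0}
    - {"offset": [0, 0, 0], "spin": 0}
    - {"offset": [0, 0, 0], "spin": 0}
  grip: 1

```text
time_s: 13.68
eef_pos: [629.1, -15.1, 17.7]
ee_rot: [-0.0, 0.215, 0.977, 0.0]
force: [0.0, 0.5, 0.7]
grip_width: 1.001
grip_force: 0.0
```

>>> send_rows:
  targets:
    - {"offset": [0, 0, 1], "spin": 0}
    - {"offset": [0, 0, 3], "spin": 0}
    - {"offset": [0, 0, 6], "spin": 0}
    - {"offset": [0, 0, 10], "spin": 0}
    - {"offset": [-1, 0, 13], "spin": 0}
    - {"offset": [-1, 0, 15], "spin": 0}
    - {"offset": [-1, 0, 15], "spin": 0}

```text
time_s: 14.27
eef_pos: [620.7, -15.3, 173.8]
ee_rot: [0.005, 0.215, 0.977, 0.0]
force: [0.5, 0.1, 0.7]
grip_width: 1.001
grip_force: 0.0
```

```bash
python3 - <<'E'
from h import *
p,W,s=look("w8"); cork(p,W,(629,-14),60); mortar(W,(629,-14),5,50,32)
mortar(W,(460,25),5,43,26)
E
```

```text
t 14.27 tcp [620.7 -15.3 173.8] close axis deg 65.2
mat [629.1 -13.7] 799 resid med 0.17 inl 0.87
mortar [629.3 -13.7] R 31.4 radii [-0.6, -0.5, -0.7, -0.5, -0.6, -0.7, -1.1, -0.9, -0.6, -0.9, -0.8, -1.1, 2.3, 2.3, 2.1, 0.9, -0.7, -0.6, -0.9, -0.7, -1.2, -0.7, -0.8, -0.6, -0.9, -0.7, -0.5, -0.5, -0.4, -0.4, -0.5, -0.5, -0.4, -0.3, -0.5, -0.4] lip deg -55.0
mortar [465.8  23. ] R 21.0 radii [nan, nan, nan, nan, nan, nan, nan, nan, nan, -3.7, -4.7, -5.5, -5.8, -6.8, -6.7, -4.1, -3.7, -3.5, -3.5, -5.9, -5.8, -5.0, nan, nan, nan, nan, nan, nan, nan, nan, nan, nan, nan, nan, nan, nan] lip deg 5.0
```

Large mortar is within about 1 mm of centre. On to the medium one.

>>> send_rows:
  targets:
    - {"offset": [-3, 0.7, 0], "spin": 0}
    - {"offset": [-6.5, 1.6, 0], "spin": 0}
    - {"offset": [-10, 2.5, 0], "spin": 0}
    - {"offset": [-13.5, 3.4, 0], "spin": 0}
    - {"offset": [-16, 4, 0], "spin": 0}
    - {"offset": [-16, 4, -3], "spin": 0}
    - {"offset": [-16, 4, -5], "spin": 0}
    - {"offset": [-16, 4, -5], "spin": 0}

```text
time_s: 14.98
eef_pos: [456.6, 25.4, 114.4]
ee_rot: [-0.004, 0.215, 0.977, -0.0]
force: [-0.3, -0.3, -0.4]
grip_width: 1.001
grip_force: 0.0
```

```bash
python3 - <<'E'
from h import *
p,W,s=look("w9"); cork(p,W,(457,26),40); mortar(W,(459,25),5,43,26)
E
```

```text
t 14.98 tcp [456.6  25.4 114.4] close axis deg 65.2
mat [457.6  26.6] 484 resid med 0.03 inl 0.99
mortar [458.9  25.5] R 25.5 radii [-0.4, -0.3, -0.4, -0.5, -0.4, -0.6, -0.2, -0.7, -0.8, -0.7, -0.9, -0.8, -1.0, -0.8, -0.5, 1.6, 2.6, 2.5, 2.0, -0.7, -1.1, -0.7, -1.0, -0.8, -0.6, -0.6, -0.6, -0.5, -0.5, -0.6, -0.4, -0.4, -0.5, -0.5, -0.5, -0.4] lip deg -15.0
```

View pics/w9.png

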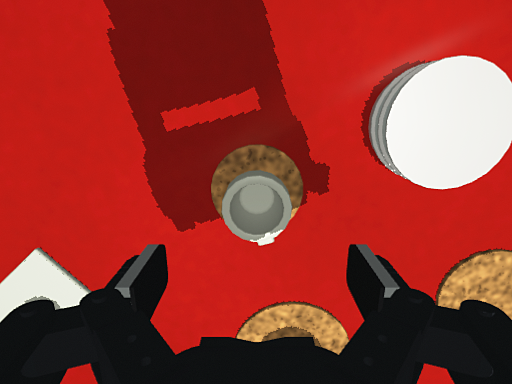

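The medium mortar (257,207) is centred between the pads, petri dishes clear at (445,122). Grasping.

>>> send_rows:
  targets:
    - {"offset": [0, 0, -3], "spin": 0}
    - {"offset": [0, 0, -6], "spin": 0}
    - {"offset": [0, 0, -8.5], "spin": 0}
    - {"offset": [0, 0, -10], "spin": 0}
    - {"offset": [0, 0, -10.3], "spin": 0}
    - {"offset": [0, 0, -10.3], "spin": 0}

```text
time_s: 15.53
eef_pos: [459.4, 24.8, 14.9]
ee_rot: [-0.0, 0.215, 0.977, -0.0]
force: [-0.5, 0.4, 0.1]
grip_width: 1.0
grip_force: 0.0
```

>>> send_rows:
  targets:
    - {"offset": [0, 0, 0], "spin": 0}
    - {"offset": [0, 0, 0], "spin": 0}
    - {"offset": [0, 0, 0], "spin": 0}
    - {"offset": [0, 0, 0], "spin": 0}
    - {"offset": [0, 0, 0], "spin": 0}
    - {"offset": [0, 0, 0], "spin": 0}
    - {"offset": [0, 0, 0], "spin": 0}
  grip: 0
  squeeze: 30

```text
time_s: 16.12
eef_pos: [459.9, 24.8, 16.1]
ee_rot: [0.001, 0.215, 0.977, 0.0]
force: [-2.8, -0.8, 7.7]
grip_width: 0.587
grip_force: 30.4
```

>>> send_rows:
  targets:
    - {"offset": [0, 0, 0.3], "spin": 0}
    - {"offset": [0, 0, 1], "spin": 0}
    - {"offset": [0, 0, 2.5], "spin": 0}
    - {"offset": [0, 0, 4.5], "spin": 0}
    - {"offset": [0, 0, 7], "spin": 0}
    - {"offset": [0, 0, 8], "spin": 0}
    - {"offset": [0, 0, 8], "spin": 0}
    - {"offset": [0, 0, 8], "spin": 0}

```text
time_s: 16.78
eef_pos: [459.2, 25.0, 95.2]
ee_rot: [0.001, 0.215, 0.977, 0.0]
force: [-0.5, -0.4, -1.3]
grip_width: 0.592
grip_force: 31.5
```

```bash
python3 - <<'E'
from h import *
p,W,s=look("w10"); held(W,s,43,26)
E
```

```text
t 16.78 tcp [459.2  25.   95.2] close axis deg 65.2
rim above tcp 32.3 foot rel tcp -10.7
mortar [458.8  26.7] R 26.0 radii [-0.2, -0.2, -0.2, -0.3, 7.0, 12.9, -0.6, -0.1, 1.6, 1.8, -0.9, -0.9, -0.9, -0.9, -0.7, 0.4, 2.0, 2.0, 1.8, -1.1, -1.0, -0.9, 1.5, -0.1, -0.6, 12.9, 6.9, -0.3, -0.3, -0.1, -0.2, -0.0, -0.2, 0.0, 0.0, -0.0] lip deg -125.0
centre rel tcp [-0.4  1.7]
```

>>> send_rows:
  targets:
    - {"offset": [1.3, 1.1, 0], "spin": 0}
    - {"offset": [3.8, 3.2, 0], "spin": 0}
    - {"offset": [6.6, 5.6, 0], "spin": 0}
    - {"offset": [9.4, 8, 0], "spin": 0}
    - {"offset": [12.3, 10.4, 0], "spin": 0}
    - {"offset": [15.1, 12.8, 0], "spin": 0}
    - {"offset": [17.5, 14.8, 0], "spin": 0}
    - {"offset": [18.8, 15.9, 0], "spin": 0}

```text
time_s: 17.5
eef_pos: [648.1, 186.1, 92.7]
ee_rot: [-0.001, 0.214, 0.977, -0.0]
force: [-1.0, -0.4, -1.3]
grip_width: 0.595
grip_force: 31.6
```

>>> send_rows:
  targets:
    - {"offset": [0, 0, -1], "spin": 0}
    - {"offset": [0, 0, -2.5], "spin": 0}
    - {"offset": [0, 0, -4], "spin": 0}
    - {"offset": [0, 0, -5.4], "spin": 0}
    - {"offset": [0, 0, -6.2], "spin": 0}
    - {"offset": [0, 0, -6.6], "spin": 0}
    - {"offset": [0, 0, -6.6], "spin": 0}
    - {"offset": [0, 0, -6.6], "spin": 0}

```text
time_s: 18.17
eef_pos: [647.1, 183.8, 29.0]
ee_rot: [0.0, 0.215, 0.977, 0.0]
force: [0.2, -0.3, -1.2]
grip_width: 0.587
grip_force: 31.6
```

```bash
python3 - <<'E'
from h import *
p,W,s=look("w11"); cork(p,W,(647,185),50); held(W,s,43,26)
E
```

```text
t 18.17 tcp [647.1 183.8  29. ] close axis deg 65.2
mat [647.8 184.6] 683 resid med 0.02 inl 1.0
rim above tcp 32.2 foot rel tcp -10.8
mortar [646.7 185.6] R 25.9 radii [-0.2, -0.1, -0.2, -0.3, 7.0, 12.9, -0.6, 0.0, 1.7, 1.8, -0.6, -1.0, -0.9, -0.8, -1.0, 1.1, 2.1, 2.5, 1.5, -1.0, -1.1, -0.9, 1.5, -0.2, -0.8, 12.8, 6.6, -0.4, -0.5, -0.4, -0.3, -0.1, -0.2, -0.2, -0.3, -0.1] lip deg -125.0
centre rel tcp [-0.4  1.9]
```

Shift +1 mm x, −0.5 mm y and lower to ~16.

>>> send_rows:
  targets:
    - {"offset": [0.1, -0.05, -0.3], "spin": 0}
    - {"offset": [0.1, -0.05, -0.6], "spin": 0}
    - {"offset": [0.1, -0.05, -0.8], "spin": 0}
    - {"offset": [0.1, -0.05, -1.0], "spin": 0}
    - {"offset": [0.1, -0.05, -1.1], "spin": 0}
    - {"offset": [0.1, -0.05, -1.2], "spin": 0}
    - {"offset": [0.1, -0.05, -1.2], "spin": 0}
    - {"offset": [0.1, -0.05, -1.2], "spin": 0}

```text
time_s: 18.88
eef_pos: [648.2, 183.5, 16.8]
ee_rot: [0.0, 0.215, 0.977, 0.0]
force: [0.9, -0.2, -0.7]
grip_width: 0.592
grip_force: 31.6
```

>>> send_rows:
  targets:
    - {"offset": [0, 0, -0.05], "spin": 0}
    - {"offset": [0, 0, -0.1], "spin": 0}
    - {"offset": [0, 0, -0.1], "spin": 0}

```text
time_s: 19.13
eef_pos: [648.2, 183.5, 16.2]
ee_rot: [0.0, 0.215, 0.977, 0.0]
force: [-0.9, -0.4, 3.2]
grip_width: 0.59
grip_force: 31.9
```

>>> send_rows:
  targets:
    - {"offset": [0, 0, 0], "spin": 0}
    - {"offset": [0, 0, 0], "spin": 0}
    - {"offset": [0, 0, 0], "spin": 0}
    - {"offset": [0, 0, 0], "spin": 0}
    - {"offset": [0, 0, 0], "spin": 0}
    - {"offset": [0, 0, 0], "spin": 0}
  grip: 1

```text
time_s: 19.63
eef_pos: [648.1, 183.4, 15.8]
ee_rot: [0.0, 0.215, 0.977, 0.0]
force: [-0.1, 0.2, -0.2]
grip_width: 1.0
grip_force: 0.0
```

>>> send_rows:
  targets:
    - {"offset": [0, 0, 1], "spin": 0}
    - {"offset": [0, 0, 3], "spin": 0}
    - {"offset": [0, 0, 6], "spin": 0}
    - {"offset": [0, 0, 10], "spin": 0}
    - {"offset": [0, 0, 13], "spin": 0}
    - {"offset": [0, 0, 15], "spin": 0}
    - {"offset": [0, 0, 15], "spin": 0}

```text
time_s: 20.22
eef_pos: [649.8, 183.7, 172.3]
ee_rot: [0.005, 0.215, 0.977, 0.001]
force: [0.4, 0.1, 1.0]
grip_width: 1.001
grip_force: 0.0
```

```bash
python3 - <<'E'
from h import *
p,W,s=look("w12"); cork(p,W,(647,185),50); mortar(W,(647,185),5,43,26)
E
```

```text
t 20.22 tcp [649.8 183.7 172.3] close axis deg 65.2
mat [647.7 184.9] 680 resid med 0.05 inl 0.91
mortar [647.7 185.2] R 25.5 radii [-0.3, -0.5, -0.5, -0.3, -0.7, -0.3, -0.8, -0.7, -0.6, -0.7, -0.4, -1.1, -0.8, -0.8, -1.1, 1.9, 2.4, 2.3, 2.5, -0.5, -1.1, -0.8, -1.0, -0.7, -0.4, -0.9, -0.7, -0.5, -0.5, -0.4, -0.6, -0.4, -0.5, -0.5, -0.4, -0.3] lip deg 5.0
```

>>> send_rows:
  targets:
    - {"offset": [-6.5, -15.6, 0], "spin": 0}
    - {"offset": [-16.7, -39.6, 0], "spin": 0}
    - {"offset": [-16.7, -39.6, 0], "spin": 0}
    - {"offset": [-16.7, -39.6, 0], "spin": 0}
    - {"offset": [-16.7, -39.6, 0], "spin": 0}
    - {"offset": [-16.7, -39.6, 0], "spin": 0}
    - {"offset": [-16.7, -39.6, 0], "spin": 0}
    - {"offset": [-16.7, -39.6, 0], "spin": 0}

```text
time_s: 20.93
eef_pos: [517.0, -125.0, 165.0]
ee_rot: [-0.001, 0.215, 0.977, 0.0]
force: [0.7, -0.1, -0.8]
grip_width: 0.996
grip_force: 0.0
```

>>> send_rows:
  targets:
    - {"offset": [-1.6, -4, 0], "spin": 0}
    - {"offset": [-3, -7, -2], "spin": 0}
    - {"offset": [-3.6, -8.9, -4], "spin": 0}
    - {"offset": [-3.6, -8.9, -5], "spin": 0}
    - {"offset": [-3.6, -8.9, -5], "spin": 0}
    - {"offset": [-3.6, -8.9, -5], "spin": 0}

```text
time_s: 21.43
eef_pos: [482.6, -211.8, 115.4]
ee_rot: [-0.001, 0.215, 0.977, 0.0]
force: [0.4, 0.4, 0.5]
grip_width: 0.997
grip_force: 0.0
```

```bash
python3 - <<'E'
from h import *
p,W,s=look("w13"); mortar(W,(484,-212),6,36,20)
E
```

```text
t 21.43 tcp [ 482.6 -211.8  115.4] close axis deg 65.2
mortar [ 484.9 -212.3] R 19.5 radii [-0.6, -0.3, -0.5, -0.4, -0.6, -0.7, -0.1, -0.6, -0.8, -1.0, -0.3, -1.0, -0.7, -0.7, -0.6, -0.4, 2.7, 2.3, 2.0, -0.7, -0.4, -1.2, -1.2, -0.8, -0.7, -0.6, -0.4, -0.5, -0.5, -0.4, -0.5, -0.6, -0.5, -0.4, -0.6, -0.3] lip deg -15.0
```

Grasp height: TCP ≈ 14; shift +2, −1 mm.

>>> send_rows:
  targets:
    - {"offset": [0.2, -0.1, -3], "spin": 0}
    - {"offset": [0.2, -0.1, -6], "spin": 0}
    - {"offset": [0.2, -0.1, -8.5], "spin": 0}
    - {"offset": [0.2, -0.1, -9.8], "spin": 0}
    - {"offset": [0.2, -0.1, -10.1], "spin": 0}
    - {"offset": [0.2, -0.1, -10.1], "spin": 0}

```text
time_s: 21.98
eef_pos: [485.2, -213.0, 15.1]
ee_rot: [0.0, 0.214, 0.977, 0.0]
force: [-0.6, 0.3, 0.1]
grip_width: 0.998
grip_force: 0.0
```

>>> send_rows:
  targets:
    - {"offset": [0, 0, 0], "spin": 0}
    - {"offset": [0, 0, 0], "spin": 0}
    - {"offset": [0, 0, 0], "spin": 0}
    - {"offset": [0, 0, 0], "spin": 0}
    - {"offset": [0, 0, 0], "spin": 0}
    - {"offset": [0, 0, 0], "spin": 0}
    - {"offset": [0, 0, 0], "spin": 0}
    - {"offset": [0, 0, 0], "spin": 0}
  grip: 0
  squeeze: 25

```text
time_s: 22.65
eef_pos: [485.0, -213.9, 15.7]
ee_rot: [0.001, 0.215, 0.977, -0.0]
force: [-1.6, 0.9, 6.5]
grip_width: 0.451
grip_force: 25.0
```

>>> send_rows:
  targets:
    - {"offset": [0, 0, 0.3], "spin": 0}
    - {"offset": [0, 0, 1], "spin": 0}
    - {"offset": [0, 0, 2.5], "spin": 0}
    - {"offset": [0, 0, 4.5], "spin": 0}
    - {"offset": [0, 0, 7], "spin": 0}
    - {"offset": [0, 0, 8], "spin": 0}
    - {"offset": [0, 0, 8], "spin": 0}
    - {"offset": [0, 0, 8], "spin": 0}

```text
time_s: 23.32
eef_pos: [484.5, -213.6, 94.5]
ee_rot: [0.0, 0.215, 0.977, -0.0]
force: [0.7, -0.0, -0.7]
grip_width: 0.45
grip_force: 25.5
```

```bash
python3 - <<'E'
from h import *
p,W,s=look("w14"); held(W,s,36,20)
E
```

```text
t 23.32 tcp [ 484.5 -213.6   94.5] close axis deg 65.2
rim above tcp 26.6 foot rel tcp -9.4
mortar [ 484.6 -211.9] R 20.1 radii [-0.2, 0.0, -0.2, 4.3, 7.8, 13.4, -0.4, 0.0, 1.4, 2.4, -0.7, -0.9, -0.5, -0.8, -0.9, -0.9, 2.3, 2.2, 2.1, -1.2, -1.1, 2.0, 0.8, -0.4, -0.9, 12.9, 7.5, 5.0, -0.3, -0.5, -0.3, -0.3, -0.2, -0.1, -0.2, 0.0] lip deg -125.0
centre rel tcp [0.1 1.7]
```

>>> send_rows:
  targets:
    - {"offset": [-0.2, 1.6, 0], "spin": 0}
    - {"offset": [-0.5, 4.7, 0], "spin": 0}
    - {"offset": [-0.9, 8.3, 0], "spin": 0}
    - {"offset": [-1.3, 12, 0], "spin": 0}
    - {"offset": [-1.8, 15.6, 0], "spin": 0}
    - {"offset": [-2.2, 19.2, 0], "spin": 0}
    - {"offset": [-2.5, 22.2, 0], "spin": 0}
    - {"offset": [-2.7, 23.9, 0], "spin": 0}

```text
time_s: 24.03
eef_pos: [455.7, 28.8, 93.7]
ee_rot: [-0.002, 0.214, 0.977, 0.0]
force: [1.2, -1.0, -0.4]
grip_width: 0.452
grip_force: 25.5
```

>>> send_rows:
  targets:
    - {"offset": [0, 0, -1], "spin": 0}
    - {"offset": [0, 0, -2.5], "spin": 0}
    - {"offset": [0, 0, -4], "spin": 0}
    - {"offset": [0, 0, -5.4], "spin": 0}
    - {"offset": [0, 0, -6.2], "spin": 0}
    - {"offset": [0, 0, -6.7], "spin": 0}
    - {"offset": [0, 0, -6.7], "spin": 0}
    - {"offset": [0, 0, -6.7], "spin": 0}

```text
time_s: 24.7
eef_pos: [457.6, 25.4, 27.9]
ee_rot: [-0.0, 0.215, 0.977, 0.0]
force: [0.4, -0.3, -1.0]
grip_width: 0.45
grip_force: 25.5
```

```bash
python3 - <<'E'
from h import *
p,W,s=look("w15"); cork(p,W,(457,26),40); held(W,s,36,20)
E
```

```text
t 24.7 tcp [457.6  25.4  27.9] close axis deg 65.2
mat [457.5  26.4] 562 resid med 0.01 inl 1.0
rim above tcp 26.7 foot rel tcp -9.3
mortar [457.8  27.1] R 20.2 radii [-0.1, 0.2, -0.1, 4.8, 7.9, 13.5, -0.4, 0.0, 1.3, 2.6, -0.6, -0.8, -0.4, -0.8, -0.5, -0.8, 2.0, 2.4, 2.1, -0.5, -1.3, 2.0, 0.8, -0.5, -0.9, 12.9, 7.4, 5.4, -0.3, -0.5, -0.2, -0.2, -0.1, 0.1, -0.0, 0.1] lip deg -125.0
centre rel tcp [0.2 1.7]
```

>>> send_rows:
  targets:
    - {"offset": [0, -0.03, -0.3], "spin": 0}
    - {"offset": [0, -0.03, -0.6], "spin": 0}
    - {"offset": [0, -0.03, -0.8], "spin": 0}
    - {"offset": [0, -0.03, -1.0], "spin": 0}
    - {"offset": [0, -0.03, -1.15], "spin": 0}
    - {"offset": [0, -0.03, -1.25], "spin": 0}
    - {"offset": [0, -0.03, -1.25], "spin": 0}
    - {"offset": [0, -0.03, -1.25], "spin": 0}

```text
time_s: 25.42
eef_pos: [457.7, 25.0, 15.3]
ee_rot: [0.0, 0.215, 0.977, 0.0]
force: [-0.1, -0.1, -1.3]
grip_width: 0.446
grip_force: 25.5
```

>>> send_rows:
  targets:
    - {"offset": [0, 0, -0.05], "spin": 0}
    - {"offset": [0, 0, -0.1], "spin": 0}
    - {"offset": [0, 0, -0.1], "spin": 0}

```text
time_s: 25.67
eef_pos: [457.8, 25.0, 14.7]
ee_rot: [0.0, 0.215, 0.977, -0.0]
force: [-2.2, 0.2, 5.2]
grip_width: 0.454
grip_force: 26.1
```

>>> send_rows:
  targets:
    - {"offset": [0, 0, 0], "spin": 0}
    - {"offset": [0, 0, 0], "spin": 0}
    - {"offset": [0, 0, 0], "spin": 0}
    - {"offset": [0, 0, 0], "spin": 0}
    - {"offset": [0, 0, 0], "spin": 0}
    - {"offset": [0, 0, 0], "spin": 0}
  grip: 1

```text
time_s: 26.17
eef_pos: [457.6, 25.0, 14.3]
ee_rot: [-0.0, 0.215, 0.977, -0.0]
force: [-1.4, 0.7, 0.7]
grip_width: 1.003
grip_force: 0.0
```

>>> send_rows:
  targets:
    - {"offset": [0, 0, 1], "spin": 0}
    - {"offset": [0, 0, 3], "spin": 0}
    - {"offset": [0, 0, 6], "spin": 0}
    - {"offset": [0, 0, 10], "spin": 0}
    - {"offset": [0, 0, 13], "spin": 0}
    - {"offset": [0, 0, 15], "spin": 0}
    - {"offset": [0, 0, 15], "spin": 0}
    - {"offset": [0, 0, 15], "spin": 0}

```text
time_s: 26.83
eef_pos: [457.9, 25.0, 165.4]
ee_rot: [0.001, 0.215, 0.977, 0.0]
force: [-0.3, -1.1, -0.5]
grip_width: 1.003
grip_force: 0.0
```

```bash
python3 - <<'E'
from h import *
p,W,s=look("w16"); cork(p,W,(457,26),40); mortar(W,(457,26),5,36,20); print(s["dq"].round(3))
p,d=ctrl.capture("scene"); cv2.imwrite("pics/s16.png",p[:,:,::-1])
E
```

```text
t 26.83 tcp [457.9  25.  165.4] close axis deg 65.2
mat [457.5  26.7] 558 resid med 0.01 inl 0.94
mortar [457.7  26.6] R 19.5 radii [-0.6, -0.4, -0.4, -0.3, -0.7, -0.3, -0.5, -0.8, -0.6, -0.7, -0.2, -1.0, -0.8, -0.8, -0.7, -0.5, 2.6, 2.1, 2.4, -0.7, -1.1, -0.7, -0.7, -0.4, -0.4, -1.1, -0.4, -0.7, -0.3, -0.6, -0.5, -0.6, -0.5, -0.4, -0.4, -0.4] lip deg -15.0
[-0.001  0.038  0.038  0.002 -0.015  0.   ]
```

View pics/s16.png

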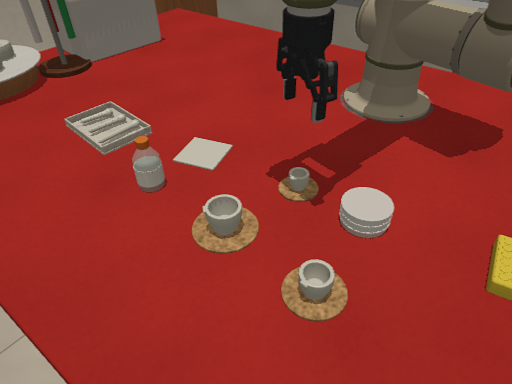

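All three mortars stand upright on their own mats: small (298,183), large (225,218), medium (315,283). The bottle (148,165) and Petri stack (366,212) are unmoved.

```bash
python3 -c "
from rig import ctrl
print(ctrl.finish_job())"
```

```text
the job is handed in; nothing more can be done
None
```

The job is handed in at about 27 s: each mortar stands upright on its matching mat, measured within about 1 mm of centre, and the bottle and Petri stack show no movement in the final picture.

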